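# Set the lathe's feed selector wheel to yellow and clamp it

## Robot

A 6-joint arm with a two-finger parallel gripper is mounted at the origin on the work surface. World frame = base frame: x ahead of the robot, y to its left, z up, the work surface at z = 0. Lengths are in m, angles in degrees, forces in N, time in s.
With the tool pointing down it reaches from about 0.4 to 0.825 m from the base axis. Payload 7 kg.
Tool frame: the origin (TCP) lies midway between the tips of the shut fingers; the grasp point (between the pads) lies 19 mm behind it; z points along the fingers, y is the direction in which the jaws open and shut (so a half turn about z gives the same grasp; the last joint's range is limited). The gripper opens to 88 mm and grips with 3 to 60 N. Pads are 19 mm wide; open, the fingers measure 130 mm over their backs; the gripper's body (78 mm by 193 mm) begins 47 mm behind the grasp point.
Start: joints at [-55.113, 20.546, 0.682, 0, -70.136, -16.507], TCP at [0.213, -0.641, 0.227] pointing down, gripper open.
Joint ranges: [-176.03, 176.03], [-82.01, 121.73], [-58.28, 71.71], [-173.87, 95.51], [-174.79, -0.11], [-173.66, 173.66]. Speed limits (degrees/s): [136.94, 136.94, 172.46, 180, 180, 180].

## Interface

Orientations are given as a 3x3 rotation matrix whose columns are the frame's x, y, z axes.
In Python, from rig import robot gives the robot as it stands. Calls block until the motion is done:
- robot.goto(position, orientation): joint-space move of the TCP to a pose.
- robot.servo_line(position, ori=None, speed=0.15): straight line of the TCP; ori=None keeps the orientation; speed is the mean speed in m/s.
- robot.movej(angles): joint-space move.
- robot.move_gripper(opening): opening from 0.0 (shut) to 1.0 (fully open); the grip force is fixed at half the most; returns when the fingers have stopped.
- robot.dwell(seconds).
- robot.ik(position, orientation): joint angles nearest the present ones, or None.
- robot.grab_frame(name): name is "side" or "top" or "wrist"; returns (picture, depth): 420x560x3 uint8, red, green, blue; 420x560 float32, m along the optical axis (not along the pixel's ray), 0 where there is no reading.
- robot.camera_info(name): a dict with "vfov" (degrees; the focal length in pixels is half the picture's height over the tangent of half this angle, whatever the lens; pixels are square), "cx", "cy" (the principal point, pixels), "view" (4x4, takes a point from world to camera coordinates); the wrist camera has in their place "T_tool_cam" (4x4, takes a point from camera to tool coordinates, whose origin is the TCP and whose axes are the flange's). Camera axes: x right, y down, z forward; pixel columns grow to the right and rows downward; lengths in m; the calibration is good to about 2 mm. A picture is of the moment at which its call begins: read the wrist's pose just before it. camera_info takes no time and is no camera call.
A pose or a line that the arm cannot do raises robot.Unreachable and nothing moves.
- robot.job_done(): hands the job in, once; it reports no verdict.
Readings, each from a call of its own:
- robot.read_t(): time.
- robot.read_qpos(): joint angles.
- robot.read_qvel(): joint speeds.
- robot.read_effort(): joint torques, N m.
- robot.read_position(): TCP position.
- robot.read_tcp_rot(): TCP orientation.
- robot.read_force(): force on the tool from outside, world axes, zero at the start.
- robot.read_ft_torque(): the same for the moment, N m.
- robot.read_grip_width(): opening from 0.0 (shut) to 1.0 (fully open).
Only numpy, scipy, OpenCV 4.12 (cv2) and the standard library are available. Lean on these libraries where they do the work, as an engineer would, in place of code of your own. Each camera call takes 0.05 s, during which the arm holds its last target.

## Task

Turn the feed selector wheel by its black knob until the yellow sector shows in the window and the spring-loaded lock pin drops into the wheel's notch; then keep pressing the knob the same way with about 20 N for half a second to take up the play, never over 30 N, or the pin is strained. Only then push the red-balled clamp lever all the way over to its other stop. Leave the other things where they are, and let go of everything.

Things in the scene. Friction and masses are not known exactly. Their poses are not given: they have to be found in the camera images.
- casing: cream feed selector box fixed to the bench, 310 x 390 mm, flat top 90 mm up; origin at the centre of its underside, x to its far side, y to its left, z up. On top: the selector wheel (axis at x=-10, y=-60 mm), over its far half a dark plate with the window, and to the left the clamp lever on a grey block (70 x 50 mm, 22 mm high) centred at x=-30, y=130 mm.
- window (a point): centre of the 39 x 40 mm window, level with the top (129 mm above the bench) of the dark 4 mm plate, at x=50, y=-60 mm in the casing frame. The plate covers x=15 to 120, y=-110 to -10 mm. One sector of the wheel shows through the window.
- wheel: horizontal wheel, 200 mm across, six coloured sectors in a steel rim; origin on its axis at its top face, 116 mm above the bench. Its x axis runs through the middle of the yellow sector and the 13 mm notch in the rim; set right when parallel to the casing's x. Starts 0.6 to 1.25 rad clockwise of that (from above): turn it anticlockwise. 3 to 5 N at the knob moves it; it stays where left.
- wheel_axis (a point): centre of the wheel at its top face, on its axis. A low hub, 44 mm across and 12 mm high, sits there. Stops limit the wheel to 1.4 rad either side of the set position.
- knob (a point): centre of the top of the wheel's upright round black knob, 18 mm in diameter, 46 mm tall, foot on the wheel's top face, 62 mm from the wheel's axis, opposite the middle of the yellow sector; fixed to the wheel, it does not spin on it.
- pin: upright spring-loaded lock pin, 10 mm thick, in the plate at x=80, y=-60 mm of the casing frame; its nose rides on the rim. Origin at the nose: 116 mm above the bench on the rim, 107 mm once dropped in the notch. It drops by itself (1.5 mm play either way) and then blocks the wheel: the push rises steeply. 20 N along the knob's path loads it with 11 N; 20 N on it (32 N at the knob) strains it.
- pin_top (a point): centre of the top of the pin's orange head (24 mm across), 50 mm above the nose; 166 mm above the bench while the pin rides on the rim, 157 mm when it has dropped.
- clamp (a joint): angle of the clamp lever (rad): 0 leaning towards the near side of the casing (-x), 1.0 at its other stop, leaning to the far side (+x). Starts between 0 and 0.25, needs about 3 N at the ball and stays where it is left.
- clamp_tip (a point): centre of the red ball (26 mm across) at the end of the clamp lever, 80 mm from the lever's pivot, which lies at x=-30, y=130 mm in the casing frame, 112 mm above the bench, with its axis along the casing's y. Below the ball is a 10 mm rod.
- bushing: loose brass bushing, ring 38 mm across and 24 mm high, standing on the casing's far left corner; origin at the centre of its underside. Leave it there.
- wrench: loose steel wrench, 180 mm long, lying on the bench to the left. Leave it there.
- oil: white oil bottle, 60 mm across, 150 mm tall, standing on the bench to the right; origin at the centre of its underside. Leave it there.
- spindle: turned steel part, 44 mm across, 75 mm tall, standing on the bench to the right; origin at the centre of its underside. Leave it there.

How it is judged (in metres and radians):
On the way, in this order (a step that is already met when the one before it is completed fails the run):
1. the yellow sector is in the window, the lock pin has dropped and the wheel is pressed against it (at least 7 N at the pin, some 14 N at the knob), the clamp lever still being on its near side (z of pin in the frame of casing below 0.109 m and angle between the x axis of wheel and the x axis of casing, either way round below 0.05 rad and value of joint clamp below 0.5 rad and contact force between pin and wheel above 7 N), for 0.2 s.
2. the clamp lever is over at its far stop (value of joint clamp above 0.93 rad), for 0.2 s.
At the end, for the whole second after the job is handed in: The yellow sector is centred in the window (wheel within 0.05 rad), the lock pin is down in the notch (nose lower than 109 mm above the bench), and the clamp lever is at its far stop (beyond 0.93 rad) (z of pin in the frame of casing below 0.109 m and angle between the x axis of wheel and the x axis of casing, either way round below 0.05 rad and value of joint clamp above 0.93 rad); the robot touches nothing.
It fails at once if the lock pin is strained: more than 20 N between the pin and the wheel (over 30 N at the knob) (contact force between pin and wheel above 20 N).
It fails at once if a bystander (bushing, wrench, oil bottle, turned part) is moved more than 30 mm (distance of any of bushing, wrench, oil, spindle from where it was at the start of the episode above 0.03 m).
It also fails if it takes over 51 s, if anything falls off the work surface, if the arm or the gripper's body presses on something with over 40 N, if the wrist force passes 120 N, or if a joint passes its speed limit or range.

## Working session

There is one attempt and no reset: what is moved stays moved. The work goes in short steps, each a Python script; the robot and the scene stay as the last script left them, time stands still between calls to the robot, and variables do not carry over. Pictures are saved under pics/ and viewed, and the job is handed in when it is done.

```bash
ls; mkdir -p pics; python3 - <<'E'
from rig import robot
import cv2, numpy as np
for n in ("top","side"):
    p,d=robot.grab_frame(n); cv2.imwrite(f"pics/{n}0.png",p[:,:,::-1]); np.savez(f"{n}0.npz",p=p,d=d)
    print(n,robot.camera_info(n), d.min(), d.max())
print(robot.camera_info("wrist")); print(robot.read_t(),robot.read_position(),robot.read_force())
print([x for x in dir(robot) if x[0]!='_'])
E
```

```text
pics
top {'vfov': 52.20473128230393, 'cx': 289.66464590150156, 'cy': 205.83293996239885, 'view': array([[-0.01261392, -0.9999048 , -0.00559278, -0.02210027],
       [-0.99009648,  0.01327191, -0.13975985,  0.5281219 ],
       [ 0.13982077,  0.00377447, -0.99016963,  1.25669513],
       [ 0.        ,  0.        ,  0.        ,  1.        ]])} 0.0 2.266378
side {'vfov': 52.92787624123096, 'cx': 278.972107233562, 'cy': 208.89549153988176, 'view': array([[-0.70397352, -0.71007014, -0.01488886,  0.3508576 ],
       [-0.47205939,  0.48346345, -0.73717232,  0.3393405 ],
       [ 0.53064227, -0.51192136, -0.67554075,  0.89842511],
       [ 0.        ,  0.        ,  0.        ,  1.        ]])} 0.0 3.640017
{'vfov': 61.7772034452905, 'cx': 281.80761726539265, 'cy': 209.9683346205867, 'T_tool_cam': array([[ 3.66759331e-04, -9.57222729e-01, -2.89351885e-01,
         7.87615072e-02],
       [ 9.99999884e-01,  4.41576894e-04, -1.93287667e-04,
         9.87420083e-04],
       [ 3.12790454e-04, -2.89351781e-01,  9.57222779e-01,
        -1.57513477e-01],
       [ 0.00000000e+00,  0.00000000e+00,  0.00000000e+00,
         1.00000000e+00]])}
0.1 [ 0.21268495 -0.64015785  0.22572637] [-0.74524322 -0.10599402 -0.26304358]
['Unreachable', 'camera_info', 'dwell', 'goto', 'grab_frame', 'ik', 'job_done', 'move_gripper', 'movej', 'read_effort', 'read_force', 'read_ft_torque', 'read_grip_width', 'read_position', 'read_qpos', 'read_qvel', 'read_t', 'read_tcp_rot', 'servo_line']
```

View pics/top0.png

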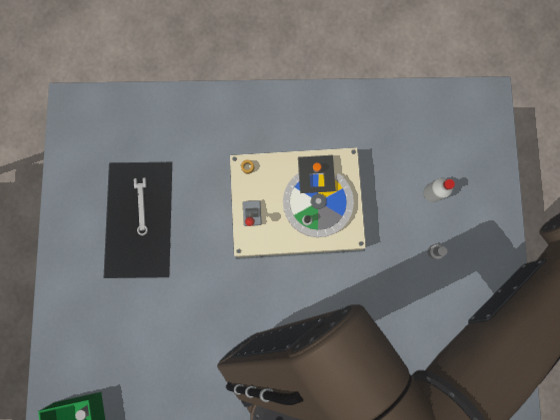

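View pics/side0.png

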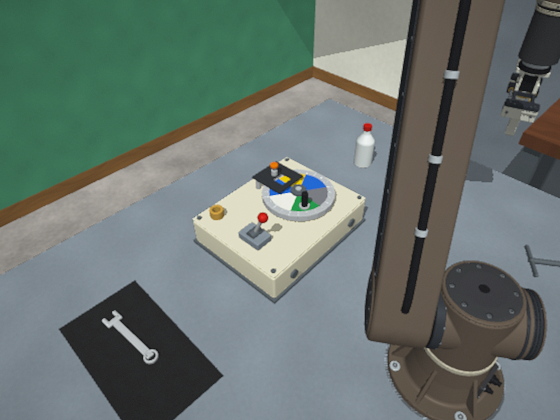

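The top view shows the cream casing at about (230–365, 149–256), the wheel centred near (318, 201), the orange pin head at (317, 167), the red ball at (249, 222) and the black knob at (308, 220). In the side view the red ball is at (263, 217) and the knob at about (305, 197). Next I measure these.

```bash
cat > h.py <<'E'
import numpy as np, cv2
def cam(n,robot=None,info=None):
    i=info or robot.camera_info(n)
    f=210/np.tan(np.radians(i['vfov']/2)); return i,f
def ray(i,uv,V=None):
    f=210/np.tan(np.radians(i['vfov']/2)); V=i['view'] if V is None else V
    uv=np.atleast_2d(uv).astype(float)
    d=np.c_[(uv[:,0]-i['cx'])/f,(uv[:,1]-i['cy'])/f,np.ones(len(uv))]
    R,t=V[:3,:3],V[:3,3]
    return -R.T@t, d@R
def plane(i,uv,z,V=None):
    o,d=ray(i,uv,V); return o+d*((z-o[2])/d[:,2])[:,None]
def proj(i,P,V=None):
    f=210/np.tan(np.radians(i['vfov']/2)); V=i['view'] if V is None else V
    c=np.atleast_2d(P)@V[:3,:3].T+V[:3,3]
    return np.c_[c[:,0]/c[:,2]*f+i['cx'],c[:,1]/c[:,2]*f+i['cy']]
def tri(rs):
    A=np.zeros((3,3));b=np.zeros(3)
    for o,d in rs:
        d=d/np.linalg.norm(d);M=np.eye(3)-np.outer(d,d);A+=M;b+=M@o
    p=np.linalg.solve(A,b)
    return p,[np.linalg.norm((np.eye(3)-np.outer(d,d)/(d@d))@(p-o)) for o,d in rs]
E
python3 - <<'E'
from rig import robot
import numpy as np, cv2
from h import *
I={n:robot.camera_info(n) for n in("top","side")}
P={}
for n in I:
    z=np.load(n+"0.npz"); p,d=z['p'],z['d']; hsv=cv2.cvtColor(p,cv2.COLOR_RGB2HSV)
    H,S,V=cv2.split(hsv)
    # depth points
    f=210/np.tan(np.radians(I[n]['vfov']/2)); u,v=np.meshgrid(np.arange(560),np.arange(420))
    c=np.stack([(u-I[n]['cx'])/f*d,(v-I[n]['cy'])/f*d,d],-1); W=(c-I[n]['view'][:3,3])@I[n]['view'][:3,:3]
    roi=(W[...,0]>.3)&(W[...,0]<.9)&(abs(W[...,1])<.5)&(d>0)
    for nm,m in dict(red=((H<6)|(H>174))&(S>170)&(V>90),orange=(H>6)&(H<16)&(S>190)&(V>150),black=(V<45)).items():
        m=(m&roi).astype(np.uint8); k,l,st,ce=cv2.connectedComponentsWithStats(m)
        for j in range(1,k):
            if st[j,4]>8: print(n,nm,st[j],ce[j].round(1),np.median(W[l==j],0).round(3)); 
    m=((H>15)&(H<32)&(S>20)&(S<110)&(V>150)&roi&(abs(W[...,2]-.09)<.012)).astype(np.uint8)
    cs,_=cv2.findContours(m,cv2.RETR_EXTERNAL,cv2.CHAIN_APPROX_NONE); c=max(cs,key=cv2.contourArea)
    w=plane(I[n],cv2.convexHull(c)[:,0],.09)
    r=cv2.minAreaRect(w[:,:2].astype(np.float32)*1000); print(n,"rect",r, np.median(W[m>0][:,2]))
E
```

```text
top red [445 180   9   9  66] [449.  183.9] [ 0.567 -0.471  0.15 ]
top red [246 219   6   7  34] [248.6 221.7] [0.464 0.078 0.197]
top orange [313 163   8   8  50] [316.5 166.4] [ 0.619 -0.105  0.165]
top black [542 214  18  18 165] [551.8 223.6] [ 0.412 -0.468  0.599]
top black [146 223   5  10  15] [147.9 227.1] [0.473 0.409 0.001]
top black [494 252  53  46 760] [521.2 277.6] [ 0.325 -0.376  0.667]
top rect ((535.3550415039062, -48.09532165527344), (297.38018798828125, 375.387451171875), 2.695894718170166) 0.09001213547746391
side red [364 124   8   7  49] [367.2 126.8] [ 0.566 -0.464  0.148]
side red [258 213  10  10  75] [262.4 217.3] [0.464 0.085 0.193]
side orange [270 162   8   7  39] [273.8 164.9] [ 0.616 -0.1    0.166]
side black [278 168   4   5  14] [279.1 169.6] [ 0.623 -0.129  0.129]
side black [302 192   6  15  76] [304.2 198.6] [ 0.473 -0.07   0.148]
side black [  77  282  145  138 9057] [150.1 354.4] [0.462 0.423 0.002]
side black [149 354   6   6  10] [152.2 356.9] [0.464 0.425 0.003]
side rect ((533.316650390625, -41.21148681640625), (303.1516418457031, 383.6206970214844), 2.8554112911224365) 0.09062004345130967
```

The triangulated parts agree with a casing at about (0.535, −0.047) with yaw of about 2.75°, and the pin prediction (0.618, −0.103) matches. The top and side centres differ by 7 mm in y, so I take a close wrist view.

```bash
python3 - <<'E'
from rig import robot
import numpy as np, cv2
a=np.radians(2.75); cx=np.array([np.cos(a),np.sin(a),0]); cy=np.array([-np.sin(a),np.cos(a),0]); Z=np.array([0,0,-1.])
print(robot.read_tcp_rot().round(3))
for s in (1,-1):
    R=np.c_[s*cy,s*cx,Z]; print(s,np.linalg.det(R),robot.ik([.535,.015,.4],R),robot.ik([.47,-.07,.14],R))
R=np.c_[cy,cx,Z]
robot.goto([.535,.015,.40],R); robot.move_gripper(0.0); 
t=robot.read_t(); p=robot.read_position();Rr=robot.read_tcp_rot(); im,d=robot.grab_frame("wrist")
np.savez("w0.npz",p=im,d=d,pos=p,R=Rr); cv2.imwrite("pics/w0.png",im[:,:,::-1]); print(t,p,Rr.round(4),robot.read_force(),robot.read_grip_width())
E
```

```text
[[-0.949 -0.315 -0.001]
 [-0.315  0.949  0.001]
 [ 0.     0.001 -1.   ]]
1 0.9999999999999999 [ 22.60575118   3.48311253   0.85621483   0.         -87.3731023
 160.14424882] [ 15.33434573   6.1481551  -30.83595707   0.         -53.01588783
 167.41565427]
-1 0.9999999999999999 [ 22.60575118   3.48311253   0.85621483   0.         -87.3731023
 -19.85575118] [ 15.33434573   6.1481551  -30.83595707   0.         -53.01588783
 -12.58434573]
4.175 [0.53503179 0.01499066 0.39999209] [[-0.048   0.9988  0.    ]
 [ 0.9988  0.048  -0.    ]
 [-0.      0.     -1.    ]] [0.20624111 0.23395333 0.4968108 ] 0.002563960580480639
```

View pics/w0.png

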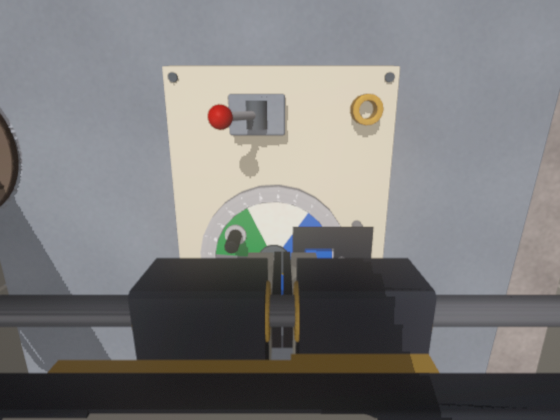

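The wrist view shows the left casing edge from (166, 67) to (397, 67), the red ball at (220, 117), the block at (257, 114), the knob at about (235, 239) and the upper rim arc around (274, 255). The gripper hides the lower half.

```bash
cat >> h.py <<'E'
def wview(i,pos,R):
    T=np.eye(4);T[:3,:3]=R;T[:3,3]=pos
    return np.linalg.inv(T@i['T_tool_cam'])
E
python3 - <<'E'
from rig import robot
import numpy as np, cv2
from h import *
i=robot.camera_info("wrist"); z=np.load("w0.npz"); p,d=z['p'],z['d']; V=wview(i,z['pos'],z['R'])
f=210/np.tan(np.radians(i['vfov']/2)); u,v=np.meshgrid(np.arange(560),np.arange(420))
c=np.stack([(u-i['cx'])/f*d,(v-i['cy'])/f*d,d],-1); W=(c-V[:3,3])@V[:3,:3]
H,S,Vv=cv2.split(cv2.cvtColor(p,cv2.COLOR_RGB2HSV))
def comps(m,mn=30):
    k,l,st,ce=cv2.connectedComponentsWithStats(m.astype(np.uint8))
    return [(st[j],ce[j],l==j) for j in range(1,k) if st[j,4]>mn]
for s,ce,m in comps(((H<6)|(H>174))&(S>170)&(Vv>60)&(v<250)): print("red",s,ce,np.median(W[m],0).round(4)); red=ce
ct=(abs(W[...,2]-.09)<.006)&(v<250)
m=ct.astype(np.uint8); cs,_=cv2.findContours(m,cv2.RETR_EXTERNAL,cv2.CHAIN_APPROX_NONE); cc=max(cs,key=cv2.contourArea)[:,0]
w=plane(i,cc,.09,V)[:,:2]
# edges
L=cc[:,0]<200; 
left=cc[(cc[:,1]<75)&(cc[:,0]>185)&(cc[:,0]<375)]; near=cc[(cc[:,0]<185)&(cc[:,1]>80)&(cc[:,1]<240)]; far=cc[(cc[:,0]>375)&(cc[:,1]>80)&(cc[:,1]<240)]
for n,e in (("left",left),("near",near),("far",far)):
    q=plane(i,e,.09,V)[:,:2].astype(np.float32); l=cv2.fitLine(q,cv2.DIST_HUBER,0,.01,.01).ravel(); print(n,len(e),l, np.degrees(np.arctan2(l[1],l[0])))
# knob: points above .13 near
mk=(W[...,2]>.158)&(W[...,2]<.166)&(abs(W[...,0]-.473)<.03)&(abs(W[...,1]+.07)<.03)&(v<250)
for s,ce,m in comps(mk,5): print("knobtop",s,ce,W[m].mean(0).round(4),plane(i,ce,.162,V))
mw=(abs(W[...,2]-.116)<.005)&(v<250)&(abs(W[...,0]-.528)<.12)&(abs(W[...,1]+.107)<.12)
for s,ce,m in comps(mw,200): print("wheel",s,ce)
cs,_=cv2.findContours(mw.astype(np.uint8),cv2.RETR_EXTERNAL,cv2.CHAIN_APPROX_NONE); cc=max(cs,key=cv2.contourArea)[:,0]
q=plane(i,cc,.116,V)[:,:2]; r=np.linalg.norm(q-[.528,-.107],axis=1); g=abs(r-.1)<.008
A=np.c_[2*q[g],np.ones(g.sum())]; s=np.linalg.lstsq(A,(q[g]**2).sum(1),rcond=None)[0]; print("circle",g.sum(),s[:2],np.sqrt(s[2]+s[:2]@s[:2]))
mb=(abs(W[...,2]-.112)<.004)&(v<150)&(v>80)&(u<300)
for s,ce,m in comps(mb,100): print("block",s,ce,cv2.minAreaRect(plane(i,np.argwhere(m)[:,::-1],.112,V)[:,:2].astype(np.float32)*1000))
I={n:robot.camera_info(n) for n in("top","side")}
def r1(i,uv,V=None):
    o,dd=ray(i,uv,V); return o,dd[0]
print("ball",tri([r1(i,red,V),r1(I['side'],[262.4,217.3]),r1(I['top'],[248.6,221.7])]))
print("pin",tri([r1(I['side'],[273.8,164.9]),r1(I['top'],[316.5,166.4])]))
E
```

```text
red [209 105  22  23 400] [219.3   115.955] [0.4689 0.0796 0.1946]
left 189 [0.998832   0.04831867 0.5261837  0.13854277] 2.7695339
near 159 [ 0.04830074 -0.9988328   0.38598272  0.01272467] -87.23149
far 159 [ 0.04778777 -0.9988575   0.67880654  0.02691465] -87.26092
knobtop [224 240  14  10 120] [230.525      245.01666667] [ 0.4762 -0.0735  0.1608] [[ 0.47635038 -0.07295805  0.162     ]]
wheel [ 201  186  139   64 5568] [265.03753592 217.88811063]
circle 177 [ 0.52808795 -0.10528179] 0.09759597232629245
block [ 228   93   57   42 1587] [258.70951481 113.05608066] ((499.72589111328125, 80.66940307617188), (68.39262390136719, 48.42778396606445), 2.7727110385894775)
ball (array([0.46696086, 0.0798497 , 0.18693962]), [np.float64(0.0009491616258367295), np.float64(0.0011250439708696855), np.float64(0.00137953163141229)])
pin (array([ 0.61987272, -0.10450756,  0.16057004]), [np.float64(0.0006811239992896641), np.float64(0.0006811239992895886)])
```

The casing is at C = (0.5357, −0.0476) with yaw 2.76°, and the block, wheel and edges agree to about 1 mm. The wheel stands at about −0.62 rad. The ball is 82 mm from the pivot (80 given), so the clamp is at about 0.09. I start the push, going to about 4 mm short of the set position.

```bash
cat >> h.py <<'E'
C=np.array([.5357,-.0476]); YAW=np.radians(2.76)
cx=np.array([np.cos(YAW),np.sin(YAW),0]); cy=np.array([-np.sin(YAW),np.cos(YAW),0])
RT=np.c_[cy,cx,[0,0,-1.]]
def cw(x,y,z): return np.array([C[0],C[1],z])+x*cx+y*cy
def knob_c(th): return np.array([-.010-.062*np.cos(th),-.060-.062*np.sin(th)])
def tcp_th(th,off=.0185,z=.135):
    k=knob_c(th); return cw(k[0],k[1]+off,z)
def fc(robot,n=4):
    a=[]
    for _ in range(n):
        a.append(robot.read_force()); 
    F=np.mean(a,0); return np.array([F@cx,F@cy,F[2]])
E
python3 - <<'E'
from rig import robot
import numpy as np
from h import *
k=knob_c(-.624)
robot.goto(cw(k[0],k[1]+.034,.22),RT)
robot.servo_line(cw(k[0],k[1]+.034,.135),speed=.1); robot.dwell(.2)
t=robot.read_t(); b=fc(robot); print(t,robot.read_t(),"base",b); 
p=robot.read_position(); print((p-cw(k[0],k[1]+.034,.135)).round(4))
np.save("b.npy",b)
robot.servo_line(tcp_th(-.624,.023),speed=.05); print(fc(robot)-b,robot.read_t())
for th in np.arange(-.60,-.07,.06):
    robot.servo_line(tcp_th(th),speed=.03); F=fc(robot)-b; print(round(th,3),F.round(2),robot.read_t())
    if abs(F[1])>11: break
E
```

```text
6.2333 6.2333 base [-0.77244752 -0.13275568 -0.17093599]
[0.0004 0.0001 0.0006]
[ 1.35922244 -0.18526711  0.53704695] 6.6
-0.6 [ 0.05 -0.02  0.67] 6.9417
-0.54 [ 0.72  2.63 -0.84] 7.2167
-0.48 [-0.7   2.58  0.5 ] 7.4917
-0.42 [ 1.63  2.15 -0.  ] 7.7667
-0.36 [ 0.29  1.18 -0.33] 8.0417
-0.3 [ 0.86  2.76 -0.69] 8.3167
-0.24 [ 1.63  1.12 -0.07] 8.5917
-0.18 [1.03 1.81 0.25] 8.8667
-0.12 [ 1.29  1.65 -0.1 ] 9.1417
```

```bash
python3 - <<'E'
from rig import robot
import numpy as np
from h import *
b=np.load("b.npy")
for th in np.arange(-.11,.09,.007):
    robot.servo_line(tcp_th(th),speed=.02); 
    F=[]
    for _ in range(3): robot.dwell(.02); F.append(fc(robot,1)-b)
    F=np.mean(F,0); print(round(th,3),F.round(2),round(robot.read_t(),2))
    if abs(F[1])>7: break
np.save("th.npy",th)
import cv2
im,d=robot.grab_frame("side"); cv2.imwrite("pics/s1.png",cv2.resize(im[130:270,180:380,::-1],(800,560),interpolation=cv2.INTER_CUBIC))
im,d=robot.grab_frame("top"); cv2.imwrite("pics/t1.png",cv2.resize(im[130:270,220:380,::-1],(640,560),interpolation=cv2.INTER_CUBIC))
E
```

```text
-0.11 [-0.48  4.16  0.56] 9.44
-0.103 [-0.16  5.93  0.23] 9.74
-0.096 [0.26 6.37 1.01] 10.04
-0.089 [-0.5   6.04  0.46] 10.34
-0.082 [-0.38  5.46  1.06] 10.64
-0.075 [-1.12  5.49  1.26] 10.94
-0.068 [-0.77  5.53  0.64] 11.24
-0.061 [-0.98  5.75  1.18] 11.54
-0.054 [-1.05  4.35  0.29] 11.84
-0.047 [ 0.3   3.21 -0.66] 12.14
-0.04 [ 0.51  2.09 -0.93] 12.44
-0.033 [ 0.86  2.57 -0.22] 12.74
-0.026 [0.97 0.4  0.14] 13.04
-0.019 [ 1.02 -0.06 -0.07] 13.34
-0.012 [ 0.77  0.03 -0.35] 13.64
-0.005 [0.95 0.72 0.08] 13.94
0.002 [0.61 2.77 0.4 ] 14.24
0.009 [-0.    3.65  0.77] 14.54
0.016 [0.12 3.74 0.37] 14.84
0.023 [-0.22  3.69  0.59] 15.14
0.03 [-0.54  3.99  0.31] 15.44
0.037 [-0.31  3.6  -0.1 ] 15.74
0.044 [-0.8   5.52  1.25] 16.04
0.051 [-1.02  7.47  1.04] 16.34
```

View pics/s1.png

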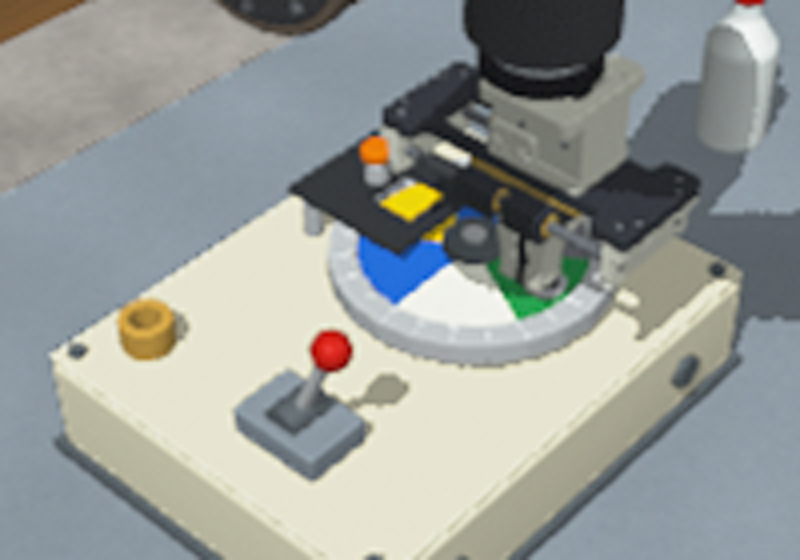

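View pics/t1.png

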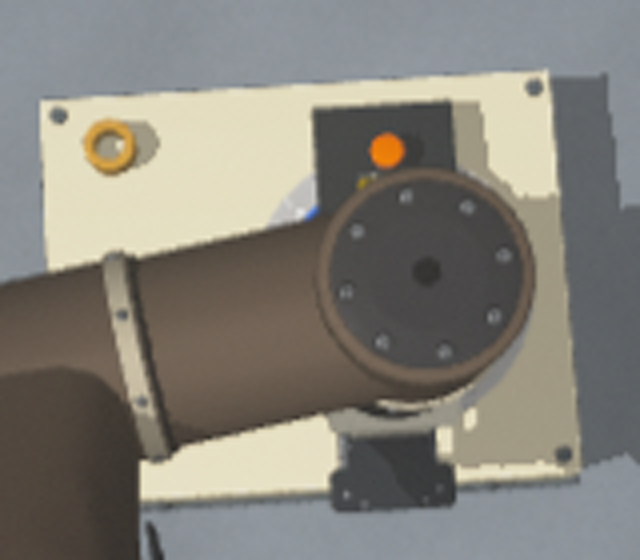

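The pin head moved from row 164.9 to about 167.8 in the side view, which matches a 9 mm drop. Yellow fills the window and the force is starting to climb at about 4.5 N/mm. Now I load it to about 20 N in small steps.

```bash
python3 - <<'E'
from rig import robot
import numpy as np
from h import *
b=np.load("b.npy"); th=float(np.load("th.npy"))
def rd(n):
    F=[]
    for _ in range(n): robot.dwell(.02); F.append(fc(robot,1)-b)
    return np.mean(F,0)
o=.0185
for k in range(30):
    o-=.00025
    robot.servo_line(tcp_th(th,o),speed=.01)
    F=rd(4); print(round((.0185-o)*1e3,2),F.round(2),round(robot.read_t(),2))
    if F[1]>18.3: break
F=np.array([rd(2) for _ in range(16)]); print(F.mean(0),F[:,1].round(1),robot.read_t())
np.save("o.npy",o)
E
```

```text
0.25 [-1.76  8.51  1.42] 16.76
0.5 [-1.68  9.84  1.84] 17.07
0.75 [-1.63 11.32  1.91] 17.39
1.0 [-1.36 12.19  2.1 ] 17.71
1.25 [-2.08 13.34  2.67] 18.02
1.5 [-2.9  14.43  2.79] 18.34
1.75 [-1.88 15.81  3.17] 18.66
2.0 [-2.9  17.31  2.88] 18.98
2.25 [-2.84 18.1   4.14] 19.29
2.5 [-3.23 19.84  4.16] 19.61
[-3.36157196 19.80718574  4.23688766] [20.6 19.7 19.1 20.  19.6 20.1 19.7 19.8 19.8 20.3 19.6 20.  19.7 19.1
 19.8 19.8] 20.1417
```

Held at 19.8 N mean for about 0.6 s. I back off, lift and go to the lever.

```bash
python3 - <<'E'
from rig import robot
import numpy as np
from h import *
th=float(np.load("th.npy")); o=float(np.load("o.npy"))
robot.servo_line(tcp_th(th,o+.003),speed=.02)
robot.servo_line(tcp_th(th,.035),speed=.06)
robot.servo_line(tcp_th(th,.035,.25),speed=.15)
robot.goto(cw(-.112,.1305,.25),RT)
robot.servo_line(cw(-.112,.1305,.165),speed=.12); robot.dwell(.15)
def rd(n):
    F=[]
    for _ in range(n): robot.dwell(.02); F.append(fc(robot,1))
    return np.mean(F,0)
b=rd(5); print(robot.read_t(),b)
x=-.112
while x<-.012:
    x+= .008 if x<-.041 else .001
    robot.servo_line(cw(x,.1305,.165),speed=.05 if x<-.04 else .02)
    F=rd(3)-b; print(round(x,4),F.round(1),round(robot.read_t(),2))
    if abs(F[0])>12 or abs(F[2])>20: break
robot.servo_line(cw(x-.004,.1305,.165),speed=.05)
import cv2
im,d=robot.grab_frame("side"); cv2.imwrite("pics/s2.png",cv2.resize(im[130:270,180:380,::-1],(800,560),interpolation=cv2.INTER_CUBIC))
np.save("x.npy",x)
E
```

```text
23.5583 [ 0.2131498   0.27566604 -0.19651936]
-0.104 [-0.  -0.4  0.2] 23.92
-0.096 [-0.5 -0.3  0.4] 24.27
-0.088 [-1.4 -0.3  1.6] 24.63
-0.08 [-0.8 -0.6  0.6] 24.99
-0.072 [ 0.2 -0.3 -0. ] 25.35
-0.064 [-0.6 -0.6 -0.3] 25.71
-0.056 [-0.4 -0.7  0.7] 26.07
-0.048 [-0.3 -0.3  0.3] 26.43
-0.04 [-1.8  0.  -0.5] 27.02
-0.039 [-1.9 -0.2 -0.4] 27.32
-0.038 [-2.9  0.1 -1. ] 27.62
-0.037 [-2.2 -0.2 -1.5] 27.93
-0.036 [-2.4 -0.7 -0.8] 28.23
-0.035 [-2.3 -0.4 -0.7] 28.52
-0.034 [-2.1 -0.3 -1. ] 28.82
-0.033 [-2.8 -0.5 -0.9] 29.12
-0.032 [-2.6 -0.2 -0.2] 29.43
-0.031 [-2.6 -0.8 -0.9] 29.73
-0.03 [-2.7 -0.5 -1.3] 30.02
-0.029 [-2.1 -0.3 -0.9] 30.32
-0.028 [-2.6  0.  -1.2] 30.62
-0.027 [-2.6 -0.1 -0.8] 30.93
-0.026 [-2.7 -0.5 -1.2] 31.23
-0.025 [-2.7 -0.3 -1.7] 31.52
-0.024 [-3.2 -0.3 -1.2] 31.82
-0.023 [-2.5 -0.6 -0.8] 32.12
-0.022 [-2.8 -0.3 -1.5] 32.42
-0.021 [-2.8  0.1 -1.5] 32.73
-0.02 [-2.7 -1.  -1.4] 33.02
-0.019 [-5.2  0.4  0.3] 33.33
-0.018 [-9.3  0.9  2.8] 33.62
-0.017 [-13.4   2.2   5.4] 33.92
```

View pics/s2.png

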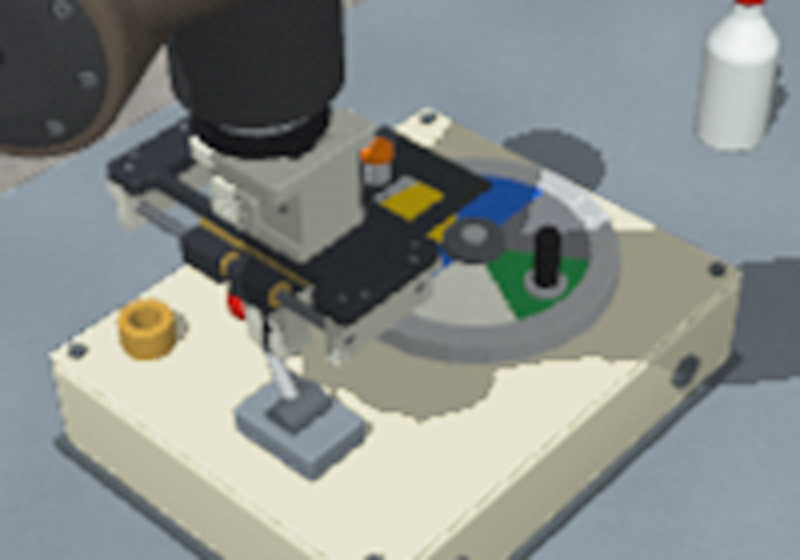

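The lever met a stiff stop (2.7 → 13 N) and is leaning to the far side. I retreat and check from both cameras.

```bash
python3 - <<'E'
from rig import robot
import numpy as np, cv2
from h import *
x=float(np.load("x.npy"))
robot.servo_line(cw(x-.03,.1305,.165),speed=.1)
robot.servo_line(cw(x-.03,.1305,.30),speed=.2)
robot.goto(cw(-.10,.27,.34),RT)
robot.dwell(.3)
I={}
obs={}
for n in ("side","top"):
    im,d=robot.grab_frame(n); i=robot.camera_info(n)
    y0,x0,hh,ww=(130,180,140,200) if n=="side" else (130,220,140,160)
    cv2.imwrite(f"pics/{n}3.png",cv2.resize(im[y0:y0+hh,x0:x0+ww,::-1],(ww*4,hh*4),interpolation=cv2.INTER_CUBIC))
    H,S,V=cv2.split(cv2.cvtColor(im,cv2.COLOR_RGB2HSV)); sub=np.zeros(H.shape,bool); sub[y0:y0+hh,x0:x0+ww]=1
    for nm,m in dict(red=((H<6)|(H>174))&(S>170)&(V>60),orange=(H>6)&(H<16)&(S>190)&(V>120)).items():
        k,l,st,ce=cv2.connectedComponentsWithStats((m&sub).astype(np.uint8))
        for j in range(1,k):
            if st[j,4]>8: print(n,nm,st[j],ce[j].round(1))
print(robot.read_t(),robot.read_force())
E
```

```text
side red [240 206   6   4  11] [243.  207.6]
side orange [270 164   8   7  45] [273.6 167.1]
top red [246 192   5   7  26] [247.7 195.2]
top orange [313 164   8   8  48] [316.2 167.1]
36.525 [-0.03961048 -0.05126879 -0.4539758 ]
```

View pics/side3.png

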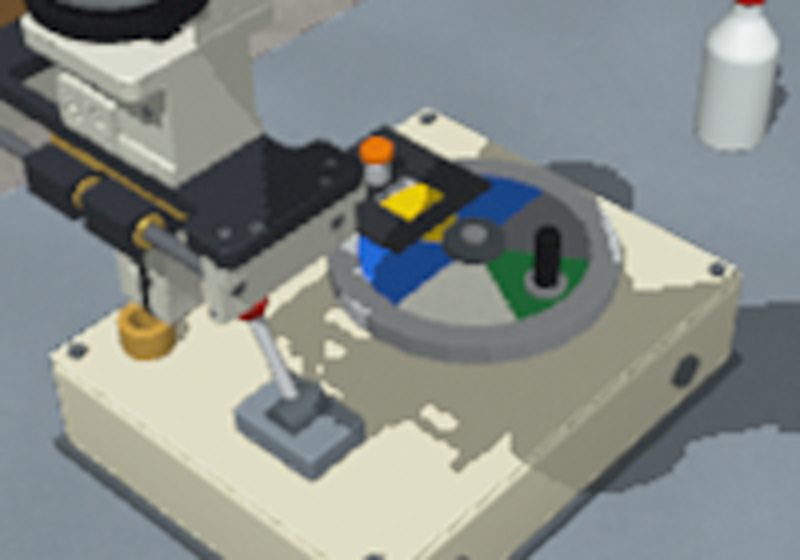

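View pics/top3.png

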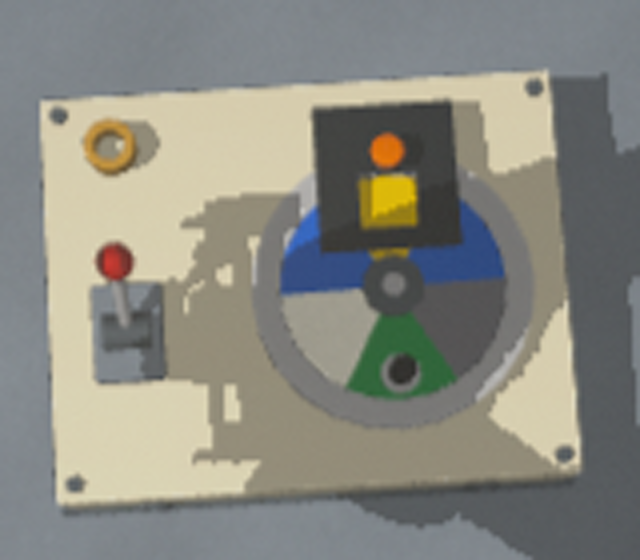

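```bash
python3 - <<'E'
from rig import robot
import numpy as np
from h import *
t,s=robot.camera_info("top"),robot.camera_info("side")
for c in (.05,.09,.9,.95,1.0):
    a=c-.5; P=cw(-.03+.08*np.sin(a),.13,.112+.08*np.cos(a)); print(c,proj(t,P).round(1),proj(s,P).round(1))
for z in (.166,.157): print(z,proj(s,cw(.08,-.06,z)),proj(t,cw(.08,-.06,z)))
print("knob set",proj(t,cw(-.072,-.06,.162)),proj(t,cw(*knob_c(.05),.162)))
E
```

```text
0.05 [[249.  222.1]] [[263.8 218.6]]
0.09 [[248.9 221. ]] [[262.9 217.6]]
0.9 [[247.8 197.6]] [[244.  205.5]]
0.95 [[247.8 196.3]] [[243.  205.3]]
1.0 [[247.8 195.2]] [[242.1 205.2]]
0.166 [[274.13038421 163.68688138]] [[316.15763658 166.25047634]]
0.157 [[274.20363158 166.3058356 ]] [[315.97696295 167.0016376 ]]
knob set [[319.96901528 221.32094165]] [[321.10847052 221.22271006]]
```

The ball in the top view is at row 195.2, as predicted for clamp = 1.0. The pin head moved down 2.2 px against 2.6 px predicted for a drop, and the knob is at column 320.2 against 320.0 for the set position. The gripper is clear of everything, so I hand in.

```bash
python3 - <<'E'
from rig import robot
robot.job_done(); print(robot.read_t())
E
```

```text
the job is handed in; nothing more can be done
the job is handed in; nothing more can be done
```

The job is handed in, and my last checks agreed with all the end conditions. No verdict is reported back.

**What I did:** I pushed the knob anticlockwise with the shut fingers until the pin dropped and the wheel blocked. I then raised the push in 0.25 mm steps to a mean of 19.8 N (highest reading 20.6 N) and held it for about 0.6 s. After backing off, I pushed the clamp lever over by its ball. The force rose from 2.7 N to 13 N at the far stop, and I then withdrew. All of this took about 36.5 s of the 51 s allowed.

**What the last pictures showed:**
- **Wheel:** yellow fills the window, and the knob is within about 1.5 px of its set position in the top view.
- **Pin:** its head moved 2.2 px down in the side view, against 2.6 px expected for the 9 mm drop, and 0.7 px in the top view, as expected. That is close to what pixel resolution allows.
- **Clamp:** the ball sits where the top view predicts clamp = 1.0. In the side view it was partly hidden by the gripper, so that view was no independent check.
- **Bystanders:** the bushing looked unmoved. I kept well clear of the wrench, oil bottle and spindle but did not measure them again.
- **Robot:** the gripper was free of everything, with a force reading of about 0.5 N, within noise.

**Disagreement:** the first casing centres from the top and side cameras differed by 7 mm in y. I used the wrist view instead, where the lever block, the wheel rim (taking its given radius) and the casing edges agreed to about 1 mm.

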